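# Set up the rivet-setting station on the stone slab

## Task

Set the riveting kit out on the stone slab, everything lengthways along the slab's long edges: the rubber pad in the very middle with the steel anvil block centred on top of it, the round tin in line to its left, midway between the pad and the slab's left end, the wooden tray likewise to its right, and the setter lying centred behind the pad, midway between it and the slab's back edge (left, right and behind as seen from the robot). Put each piece down without dropping it, let go of everything, and leave the maul, the dye bottle and the weights where they stand.

Things in the scene. Friction and masses are not known exactly. Their poses are not given: they have to be found in the camera images.
- slab: fixed light marble slab lying on the bench, 300 mm long (its y axis), 200 mm deep (its x axis, pointing away from the robot), 30 mm thick; origin at the centre of its underside, so its top is 30 mm above the origin; its +y end is the left end seen from the robot, its +x edge the back edge. It lies either left or right of the middle of the bench, turned by up to 0.2 rad
- pad: black rubber block, plain, 90 mm (its x axis) by 60 mm (y) by 22 mm high, 0.15 kg; origin at the centre of its underside. Like all the kit it starts upright on a fixed dark green cutting mat, 3 mm thick, at the other side of the bench from the slab; at the start its long axis points roughly away from the robot, as do those of the anvil, the tray and the setter (turned by up to about 0.45 rad)
- anvil: bright steel block with five shallow dark dimples in its top, 70 mm (x) by 50 mm (y) by 20 mm high, about 0.5 kg; origin at the centre of its underside; starts on the cutting mat
- tin: round open aluminium tin holding small brass rivet caps (fixed in it), 60 mm in diameter, 26 mm high, about 0.12 kg; origin at the centre of its underside; starts on the cutting mat
- tray: small open dark-wood tray holding brass rivet posts (fixed in it), 70 mm (x) by 50 mm (y) by 26 mm high, walls 5 mm, about 0.12 kg; origin at the centre of its underside; starts on the cutting mat
- setter: steel rivet setter lying down, 110 mm long along its x axis: an octagonal dark shank, 14 mm across flats, from x = -55 to +20 mm, and a thinner round bright nose (10 to 12 mm) from +20 to +55 mm; origin on its axis at mid length, 7 mm above what it lies on; it balances at about x = -8 mm; 0.12 kg; starts on the cutting mat. Either end may point either way when laid down
- maul: bystander: turned wooden maul standing on its head, head 68 mm in diameter and 95 mm high, handle up to 225 mm; origin at the centre of its underside; stands beyond the slab and mat
- dye: bystander: brown glass bottle with black cap, 52 mm in diameter, 100 mm high; origin at the centre of its underside; stands beyond the slab and mat
- weight: bystander: pair of steel weights stacked (one piece), 100 by 85 by 66 mm high, 4.6 kg; origin at the centre of its underside; stands beyond the slab and mat
Not all that is in view belongs to the job. Leave any blue or red look-alike of the tin alone.

How it is judged (in metres and radians):
At the end, for the whole second after the job is handed in: At rest, released and upright on the slab: pad within 12 mm of its middle, anvil within 10 mm of the pad's middle and on top of it; tin, tray and setter each within 15 mm (each way) of the midway points left, right and behind; long sides within 0.2 rad of the slab's long edges (x of pad in the frame of slab between -0.012 and 0.012 m and y of pad in the frame of slab between -0.012 and 0.012 m and z of pad in the frame of slab between 0.026 and 0.034 m and x of tin in the frame of slab between -0.015 and 0.015 m and y of tin in the frame of slab between 0.0825 and 0.1125 m and z of tin in the frame of slab between 0.026 and 0.034 m and x of tray in the frame of slab between -0.015 and 0.015 m and y of tray in the frame of slab between -0.1125 and -0.0825 m and z of tray in the frame of slab between 0.026 and 0.034 m and x of setter in the frame of slab between 0.05 and 0.08 m and y of setter in the frame of slab between -0.015 and 0.015 m and z of setter in the frame of slab between 0.033 and 0.041 m and horizontal distance between anvil and pad below 0.01 m and z of anvil in the frame of slab between 0.048 and 0.056 m and angle between the x axis of each of pad, anvil, tray, setter and the y axis of slab, either way round below 0.2 rad and angle between each of pad, anvil, tin, tray's own z axis and vertical below 0.1 rad and linear speed of each of pad, anvil, tin, tray, setter below 0.02 m/s and contact force between each of pad, anvil, tin, tray, setter and the fingers below 0.1 N); the robot touches nothing.
It fails at once if a piece of the kit is dropped or thrown onto the slab (faster than 0.6 m/s within 20 mm of its resting height) ((linear speed of pad above 0.6 m/s and z of pad in the frame of slab below 0.05 m and x of pad in the frame of slab between -0.1 and 0.1 m and y of pad in the frame of slab between -0.15 and 0.15 m) or (linear speed of anvil above 0.6 m/s and z of anvil in the frame of slab below 0.072 m and x of anvil in the frame of slab between -0.1 and 0.1 m and y of anvil in the frame of slab between -0.15 and 0.15 m) or (linear speed of tin above 0.6 m/s and z of tin in the frame of slab below 0.05 m and x of tin in the frame of slab between -0.1 and 0.1 m and y of tin in the frame of slab between -0.15 and 0.15 m) or (linear speed of tray above 0.6 m/s and z of tray in the frame of slab below 0.05 m and x of tray in the frame of slab between -0.1 and 0.1 m and y of tray in the frame of slab between -0.15 and 0.15 m) or (linear speed of setter above 0.6 m/s and z of setter in the frame of slab below 0.057 m and x of setter in the frame of slab between -0.1 and 0.1 m and y of setter in the frame of slab between -0.15 and 0.15 m)).
It fails at once if the maul is moved by more than 20 mm (distance of maul from where it was at the start of the episode above 0.02 m).
It fails at once if the dye bottle is moved by more than 20 mm (distance of dye from where it was at the start of the episode above 0.02 m).
It fails at once if the stack of weights is moved by more than 20 mm (distance of weight from where it was at the start of the episode above 0.02 m).
It also fails if it takes over 120 s, if anything falls off the work surface, if the arm or the gripper's body presses on something with over 40 N, if the wrist force passes 120 N, or if a joint passes its speed limit or range.

## Robot

A 6-joint arm with a two-finger parallel gripper is mounted at the origin on the work surface. World frame = base frame: x ahead of the robot, y to its left, z up, the work surface at z = 0. Lengths are in mm, angles in rad, forces in N, time in s.
With the tool pointing down it reaches from about 325 to 750 mm from the base axis. Payload 7.6 kg.
Tool frame: the origin (TCP) lies on the centre line of the jaws, within the pads' length; the fingertips stand 19 mm ahead of it and the grasp point (between the pads) is the TCP; z points along the fingers, y is the line along which they close (so a half turn about z gives the same grasp; the last joint's range is limited). The gripper opens to 85 mm and grips with 20 to 120 N. Pads are 22 mm wide; open, the fingers measure 114 mm over their backs; the gripper's body (76 mm by 85 mm) begins 54 mm behind the grasp point. The pads swing forward as they close: fully open they stand 13 mm farther back than shut.
Start: joints at [-1.353, 0.052, 1.401, -0, 1.689, -0.07], TCP at [149.042, -503.419, 250.323] pointing down, gripper open.
Joint ranges: [-2.9, 2.9], [-0.91, 2.17], [0.12, 2.37], [-1.06, 4.2], [0.26, 2.73], [-2.93, 2.93]. Speed limits (rad/s): [2.57, 2.57, 3.01, 3.14, 3.14, 3.14].

## Interface

Orientations are given as a unit quaternion [x, y, z, w].
In Python, from workcell import env, cams, job gives the robot as it stands.
- The arm moves only by the shell command python3 -m crank 'ROWS'. ROWS is JSON, a list of rows, each an object with "grip": the closure, from 0 (fully open) to 1 (shut); "xyz": the shift along the tool's x, y, z in mm, a list of three; "rot": the turn, a rotation vector about the tool's x, y, z in degrees, a list of three. In form: [{"grip": grip, "xyz": [dx, dy, dz], "rot": [ax, ay, az]}, ...]. A call has exactly 10 rows; each row shifts and turns the commanded pose from where the row before left it, along the tool's axes as they then stand; what a row does not reach is not made up. A row lasts 1/8 s, in which the tool goes at most 62.5 mm and 10.7 degrees, less where a joint would pass 70% of its speed; a pose out of reach is approached as far as the arm can. A call with a gripper value outside its range is refused whole. The fingers move at their own pace and stop on an object; the grip force is fixed at half the most. Time passes only in rows, so rows that do not move let the fingers close, or fill a call up. It gives the time, the measured TCP pose, the force, the opening and the grip force at its end, in the units of the state.
- env.sense(): the state, without advancing time (a new reading comes with each control period).
- cams.camera(name): name is "side" or "top" or "wrist"; returns a dict with "pixels" (400x640x3 uint8, blue, green, red), "fov_y" (degrees; the focal length in pixels is half the picture's height over the tangent of half this angle, whatever the lens; pixels are square), "cx", "cy" (the principal point, pixels), "cam_to_world" (4x4, takes a point from camera to world coordinates). Camera axes: x right, y up, looking along -z (the intrinsics and any distortion apply to the point x, -y, -z); pixel columns grow to the right and rows downward; lengths in mm; the calibration is good to about 2 mm. The wrist camera is an equidistant fisheye: a pixel r from the principal point sees the ray r / f radians off the axis. A picture is of the moment at which its call begins. There is no depth.
- job.close_job(): hands the job in; it is judged then, once.
The state is a dict: "clock": time; "joint_positions": joint angles; "dq": joint speeds; "effort": joint torques, N m; "tool_pos": TCP position; "eef_rot": TCP orientation; "ft_force": force on the tool from outside, world axes, zero at the start; "torque": the same for the moment, N m; "opening": finger opening in mm; "finger_force": force on a finger pad.
Only numpy, scipy, OpenCV 4.12 (cv2) and the standard library are available. Lean on these libraries where they do the work, as an engineer would, in place of code of your own. Each camera call takes 0.05 s, during which the arm holds its last target. There are 200 camera calls.

## Working session

There is one attempt and no reset: what is moved stays moved. The work goes in short steps, Python scripts to look and compute and a shell command to move; the robot and the scene stay as the last step left them, time stands still between calls to the robot, and variables do not carry over. Pictures are saved under pics/ and viewed, at most 14 in all, crops included, and the job is handed in when it is done.

```bash
ls; mkdir -p pics; python3 - <<'E'
from workcell import env,cams,job
import cv2,numpy as np
s=env.sense();print({k:np.round(v,3).tolist() for k,v in s.items()})
for n in("top","side","wrist"):
    c=cams.camera(n);cv2.imwrite(f"pics/{n}0.png",c["pixels"]);print(n,c["fov_y"],c["cx"],c["cy"],np.round(c["cam_to_world"],3).tolist(),[k for k in c])
E
```

```text
pics
{'clock': 0.0, 'joint_positions': [-1.353, 0.053, 1.402, -0.0, 1.689, -0.07], 'dq': [0.002, 0.001, -0.0, 0.0, -0.001, -0.002], 'effort': [-0.0, -38.166, -36.019, -0.0, 0.006, 0.0], 'tool_pos': [148.973, -503.122, 249.443], 'eef_rot': [0.99, 0.143, -0.0, -0.001], 'ft_force': [-0.54, -0.214, -0.49], 'torque': [0.037, 0.014, 0.001], 'finger_force': 0.0, 'opening': 85.17}
top 55.18270374243875 318.78756286850466 199.40968532292948 [[-0.018, 0.993, -0.117, 448.066], [-0.999, -0.023, -0.038, -5.549], [-0.04, 0.117, 0.992, 843.187], [0.0, 0.0, 0.0, 1.0]] ['pixels', 'fov_y', 'cx', 'cy', 'cam_to_world']
side 45.0274195293828 323.8359368752523 201.36253775974504 [[-0.808, 0.4, -0.432, 105.921], [-0.589, -0.573, 0.57, 588.507], [-0.02, 0.715, 0.699, 780.804], [0.0, 0.0, 0.0, 1.0]] ['pixels', 'fov_y', 'cx', 'cy', 'cam_to_world']
wrist 65.70646984690485 313.9160572007843 205.1096439989929 [[0.285, 0.915, 0.285, 221.672], [-0.959, 0.272, 0.083, -482.73], [-0.001, -0.297, 0.955, 373.533], [0.0, 0.0, 0.0, 1.0]] ['pixels', 'fov_y', 'cx', 'cy', 'cam_to_world']
```

View pics/top0.png

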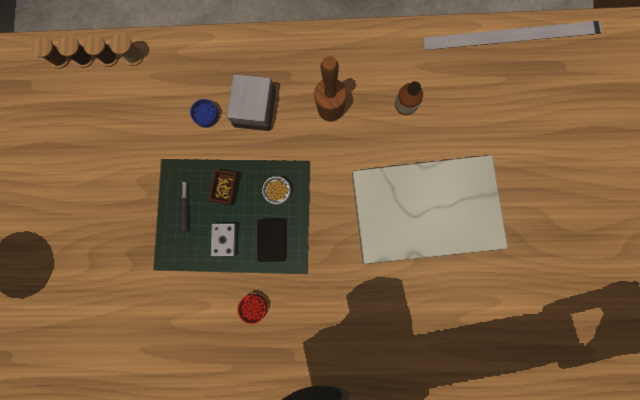

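View pics/side0.png

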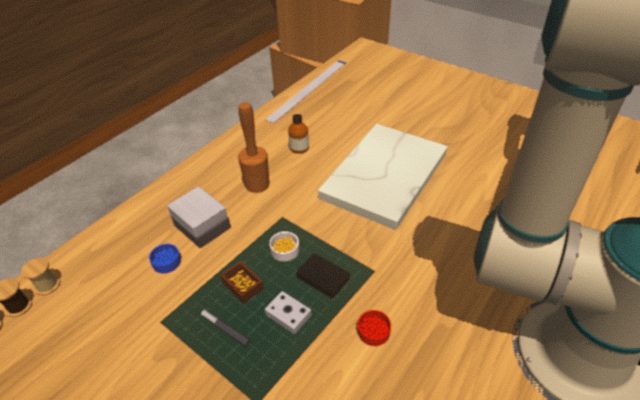

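```bash
cat > h.py <<'E'
import numpy as np,cv2
from workcell import env,cams,job
def ray(c,uv):
    f=200/np.tan(np.radians(c["fov_y"]/2));x=(np.asarray(uv,float)-[c["cx"],c["cy"]])/f
    if c.get("fish"):
        r=np.linalg.norm(x,axis=-1,keepdims=True);x=x*np.tan(r)/np.maximum(r,1e-9)
    d=np.stack([x[...,0],-x[...,1],-np.ones(x.shape[:-1])],-1)
    T=np.array(c["cam_to_world"]);return T[:3,3],d@T[:3,:3].T
def plane(c,uv,z):
    o,d=ray(c,uv);return (o+d*((z-o[2])/d[...,2])[...,None])[...,:2]
def proj(c,p):
    T=np.array(c["cam_to_world"]);q=(np.asarray(p,float)-T[:3,3])@T[:3,:3];f=200/np.tan(np.radians(c["fov_y"]/2))
    x=np.stack([q[...,0],-q[...,1]],-1)/-q[...,2:3]
    if c.get("fish"):
        r=np.linalg.norm(x,axis=-1,keepdims=True);x=x*np.arctan(r)/np.maximum(r,1e-9)
    return x*f+[c["cx"],c["cy"]]
def rect(c,mask,z):
    """largest blob of mask, outline cast to plane z -> centre, long, short, angle of long axis (rad, -pi/2..pi/2)"""
    k=max(cv2.findContours(mask.astype(np.uint8),cv2.RETR_EXTERNAL,cv2.CHAIN_APPROX_NONE)[0],key=cv2.contourArea)
    w=plane(c,k[:,0,:],z).astype(np.float32);(ctr,_,_)=r=cv2.minAreaRect(w);b=cv2.boxPoints(r)
    e=[b[1]-b[0],b[2]-b[1]];e.sort(key=np.linalg.norm);L=e[1]
    a=np.arctan2(L[1],L[0]);a=(a+np.pi/2)%np.pi-np.pi/2
    return np.round(ctr,1),round(float(np.linalg.norm(e[1])),1),round(float(np.linalg.norm(e[0])),1),round(float(a),3),k
def cam(n):
    c=cams.camera(n);c["fish"]=n=="wrist";return c
E
python3 - <<'E'
from h import *
c=cam("top");I=c["pixels"].astype(int);B,G,R=I[...,0],I[...,1],I[...,2];V=I.max(2)
def box(m,x0,x1,y0,y1):
    o=np.zeros_like(m);o[y0:y1,x0:x1]=m[y0:y1,x0:x1];return o
M={"slab":(box((B>110),340,520,145,275),30),"pad":(box((V<28),245,298,205,272),25),"anvil":(box(B>90,203,245,214,264),23),
"tray":(box((R-G>12),203,245,162,212),29),"tin":(box((R>75),256,300,170,212),29),"setter":(box((G-R<10)&(abs(G-B)<8)|(V>110),176,196,176,238),10)}
D=c["pixels"].copy()
for n,(m,z) in M.items():
    r=rect(c,m,z);print(n,*r[:4]);cv2.drawContours(D,[r[4]],-1,(255,0,255),1)
A=cv2.resize(c["pixels"][155:275,150:310],None,fx=5,fy=5,interpolation=cv2.INTER_NEAREST)[:,:800]
A2=cv2.resize(D[150:275,150:515],None,fx=2.19,fy=2.19)
cv2.imwrite("pics/a.png",A);cv2.imwrite("pics/b.png",cv2.resize(D[155:275,150:310],None,fx=5,fy=5,interpolation=cv2.INTER_NEAREST))
E
```

```text
slab [ 519.7 -205. ] 297.7 198.0 -1.481
pad [465.3 128.4] 83.5 58.4 -0.008
anvil [463.1 236. ] 67.7 48.1 0.008
tray [578.  235.3] 70.4 51.8 -0.184
tin [567.2 118.6] 60.6 59.5 0.771
setter [539.  323.6] 111.8 18.1 0.024
```

View pics/b.png

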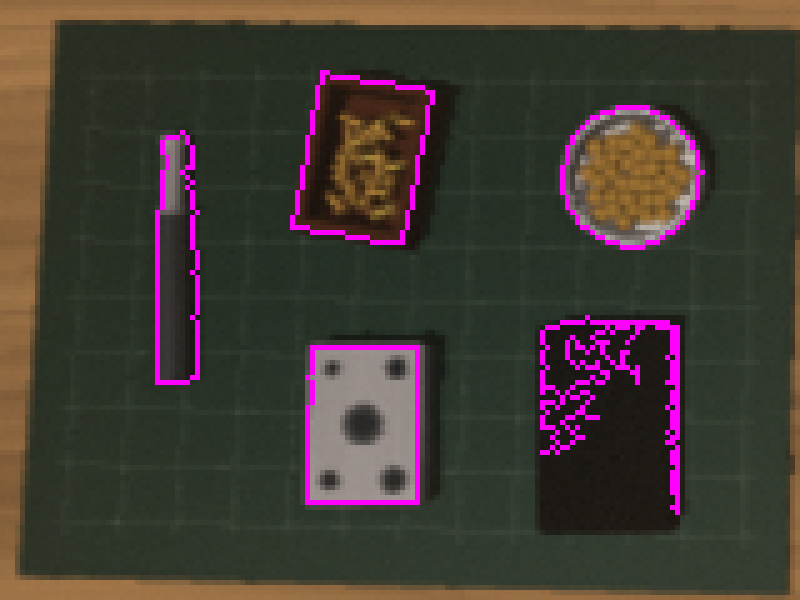

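The overlay shows the tray, anvil and tin outlined cleanly. The pad runs from about (540,320) to (678,532) in the zoom, and the setter's axis is at column 172.

```bash
cat > plan.py <<'E'
import sys
from h import *
def pose():
    s=env.sense();x,y,z,w=s["eef_rot"];return np.array(s["tool_pos"]),np.arctan2(2*(x*y+z*w),1-2*(y*y+z*z))
def plan(t,yaw,n,start=None):
    p,a=start or pose();d=(np.array(t)-p)/n;da=(yaw-a)/n
    for i in range(n):
        print([round(float(v),1) for v in(np.cos(a)*d[0]+np.sin(a)*d[1],np.sin(a)*d[0]-np.cos(a)*d[1],-d[2])],"rz",round(-np.degrees(da),2),end="; " if i%2==0 else "\n");a+=da
if __name__=="__main__":
    v=[float(q) for q in sys.argv[1:]];p,a=pose();print("at",np.round(p,1),round(a,3));plan(v[:3],v[3],int(v[4]))
E
python3 - <<'E'
from h import *
c=cam("top")
z=lambda x,y:[150+x/5-.4,155+y/5-.4]
P=plane(c,np.array([z(540,320),z(678,322),z(678,532),z(537,532)]),25);print(P,P.mean(0))
S=plane(c,np.array([z(173,132),z(172,382)]),10);print(S,S.mean(0))
print("maul base/dye/weight",plane(c,np.array([[330,104],[408,102],[250,100]]),[95,50,66]))
yw=.09;ex=np.array([np.cos(yw),np.sin(yw)]);ey=np.array([-ex[1],ex[0]])
for n,u in dict(pad=(0,0),tin=(0,97.5),tray=(0,-97.5),setter=(65,0)).items():print(n,np.round(np.array([519.7,-205])+u[0]*ex+u[1]*ey,1))
E
python3 plan.py 462 129 140 3.14 20
```

```text
[[506.27977031 158.21608083]
 [504.16685974  98.48427801]
 [414.97300788  99.19693458]
 [415.97167978 159.45515482]] [460.34782943 128.83811206]
[[595.07659139 326.70924002]
 [483.4113026  324.54687863]] [539.24394699 325.62805933]
maul base/dye/weight [[ 730.77976628   -3.46589633]
 [ 746.65109392 -169.60884802]
 [ 756.24204728  166.41750622]]
pad [ 519.7 -205. ]
tin [ 510.9 -107.9]
tray [ 528.5 -302.1]
setter [ 584.4 -199.2]
at [ 149.  -503.3  249.9] 0.288
[24.0, -25.9, 5.5] rz -8.17; [27.4, -22.2, 5.5] rz -8.17
[30.3, -18.1, 5.5] rz -8.17; [32.6, -13.6, 5.5] rz -8.17
[34.2, -8.8, 5.5] rz -8.17; [35.1, -3.9, 5.5] rz -8.17
[35.3, 1.1, 5.5] rz -8.17; [34.7, 6.1, 5.5] rz -8.17
[33.5, 11.0, 5.5] rz -8.17; [31.6, 15.7, 5.5] rz -8.17
[29.1, 20.0, 5.5] rz -8.17; [25.9, 23.9, 5.5] rz -8.17
[22.3, 27.4, 5.5] rz -8.17; [18.1, 30.3, 5.5] rz -8.17
[13.7, 32.5, 5.5] rz -8.17; [8.9, 34.1, 5.5] rz -8.17
[4.0, 35.1, 5.5] rz -8.17; [-1.1, 35.3, 5.5] rz -8.17
[-6.1, 34.8, 5.5] rz -8.17; [-10.9, 33.5, 5.5] rz -8.17
```

```bash
python3 -m crank '[{"grip":0,"xyz":[24,-26,5],"rot":[0,0,-8.2]},{"grip":0,"xyz":[27.5,-22,5],"rot":[0,0,-8.2]},{"grip":0,"xyz":[30,-18,5],"rot":[0,0,-8.2]},{"grip":0,"xyz":[32.5,-13.5,5],"rot":[0,0,-8.2]},{"grip":0,"xyz":[34,-9,5],"rot":[0,0,-8.2]},{"grip":0,"xyz":[35,-4,5],"rot":[0,0,-8.2]},{"grip":0,"xyz":[35,1,5],"rot":[0,0,-8.2]},{"grip":0,"xyz":[34.5,6,5],"rot":[0,0,-8.2]},{"grip":0,"xyz":[33.5,11,5],"rot":[0,0,-8.2]},{"grip":0,"xyz":[31.5,15.5,5],"rot":[0,0,-8.2]}]' && python3 -m crank '[{"grip":0,"xyz":[29,20,6],"rot":[0,0,-8.2]},{"grip":0,"xyz":[26,24,6],"rot":[0,0,-8.2]},{"grip":0,"xyz":[22,27.5,6],"rot":[0,0,-8.2]},{"grip":0,"xyz":[18,30,6],"rot":[0,0,-8.2]},{"grip":0,"xyz":[13.5,32.5,6],"rot":[0,0,-8.2]},{"grip":0,"xyz":[9,34,6],"rot":[0,0,-8.2]},{"grip":0,"xyz":[4,35,6],"rot":[0,0,-8.2]},{"grip":0,"xyz":[-1,35,6],"rot":[0,0,-8.2]},{"grip":0,"xyz":[-6,35,6],"rot":[0,0,-8.2]},{"grip":0,"xyz":[-11,33.5,6],"rot":[0,0,-8.2]}]'; python3 plan.py 460 129 19 3.13 7
```

```text
clock: 1.5
tool_pos: [304.1, -186.7, 200.2]
eef_rot: [0.651, 0.759, -0.0, 0.0]
ft_force: [0.3, 0.1, -0.8]
opening: 85.2
finger_force: 0.0
clock: 2.75
tool_pos: [458.2, 130.1, 140.0]
eef_rot: [-0.007, 1.0, -0.0, 0.0]
ft_force: [0.3, -0.9, 0.6]
opening: 85.5
finger_force: 0.0
at [458.2 130.1 140. ] -3.128
[-0.2, -0.2, 17.3] rz -51.22; [-0.0, -0.3, 17.3] rz -51.22
[0.2, -0.2, 17.3] rz -51.22; [0.3, 0.0, 17.3] rz -51.22
[0.2, 0.2, 17.3] rz -51.22; [-0.1, 0.3, 17.3] rz -51.22
[-0.3, 0.1, 17.3] rz -51.22;
```

```bash
sed -i 's/da=(yaw-a)\/n/da=((yaw-a+np.pi)%(2*np.pi)-np.pi)\/n/' plan.py
python3 -m crank '[{"grip":0,"xyz":[-2,-1,20],"rot":[0,0,1.4]},{"grip":0,"xyz":[0,0,25],"rot":[0,0,0]},{"grip":0,"xyz":[0,0,25],"rot":[0,0,0]},{"grip":0,"xyz":[0,0,20],"rot":[0,0,0]},{"grip":0,"xyz":[0,0,20],"rot":[0,0,0]},{"grip":0,"xyz":[0,0,11],"rot":[0,0,0]},{"grip":0.6,"xyz":[0,0,0],"rot":[0,0,0]},{"grip":0.6,"xyz":[0,0,0],"rot":[0,0,0]},{"grip":0.6,"xyz":[0,0,0],"rot":[0,0,0]},{"grip":0.6,"xyz":[0,0,0],"rot":[0,0,0]}]'; python3 plan.py 518.7 -205 110 1.66 15
```

```text
clock: 4.0
tool_pos: [460.5, 128.1, 20.2]
eef_rot: [0.008, 1.0, 0.0, 0.001]
ft_force: [-0.5, 0.1, 5.0]
opening: 58.5
finger_force: 66.8
at [460.5 128.1  20.2] 3.126
[-4.2, -22.1, -6.0] rz 5.6; [-6.4, -21.6, -6.0] rz 5.6
[-8.4, -20.9, -6.0] rz 5.6; [-10.4, -20.0, -6.0] rz 5.6
[-12.3, -18.9, -6.0] rz 5.6; [-14.1, -17.6, -6.0] rz 5.6
[-15.8, -16.1, -6.0] rz 5.6; [-17.3, -14.5, -6.0] rz 5.6
[-18.6, -12.7, -6.0] rz 5.6; [-19.8, -10.9, -6.0] rz 5.6
[-20.7, -8.9, -6.0] rz 5.6; [-21.5, -6.8, -6.0] rz 5.6
[-22.0, -4.7, -6.0] rz 5.6; [-22.4, -2.5, -6.0] rz 5.6
[-22.5, -0.3, -6.0] rz 5.6;
```

```bash
python3 -m crank '[{"grip":0.6,"xyz":[0,0,-30],"rot":[0,0,0]},{"grip":0.6,"xyz":[0,0,-40],"rot":[0,0,0]},{"grip":0.6,"xyz":[-4,-22,-20],"rot":[0,0,5.6]},{"grip":0.6,"xyz":[-6.5,-21.5,0],"rot":[0,0,5.6]},{"grip":0.6,"xyz":[-8.5,-21,0],"rot":[0,0,5.6]},{"grip":0.6,"xyz":[-10.5,-20,0],"rot":[0,0,5.6]},{"grip":0.6,"xyz":[-12.5,-19,0],"rot":[0,0,5.6]},{"grip":0.6,"xyz":[-14,-17.5,0],"rot":[0,0,5.6]},{"grip":0.6,"xyz":[-16,-16,0],"rot":[0,0,5.6]},{"grip":0.6,"xyz":[-17.5,-14.5,0],"rot":[0,0,5.6]}]' && python3 -m crank '[{"grip":0.6,"xyz":[-18.5,-12.5,0],"rot":[0,0,5.6]},{"grip":0.6,"xyz":[-20,-11,0],"rot":[0,0,5.6]},{"grip":0.6,"xyz":[-20.5,-9,0],"rot":[0,0,5.6]},{"grip":0.6,"xyz":[-21.5,-7,0],"rot":[0,0,5.6]},{"grip":0.6,"xyz":[-22,-4.5,0],"rot":[0,0,5.6]},{"grip":0.6,"xyz":[-22.5,-2.5,0],"rot":[0,0,5.6]},{"grip":0.6,"xyz":[-22.5,-0.5,0],"rot":[0,0,5.6]},{"grip":0.6,"xyz":[0,0,0],"rot":[0,0,0]},{"grip":0.6,"xyz":[0,0,20],"rot":[0,0,0]},{"grip":0.6,"xyz":[0,0,15],"rot":[0,0,0]}]'; python3 plan.py 519.7 -205 49 1.66 1
```

```text
clock: 5.25
tool_pos: [491.1, -50.6, 108.9]
eef_rot: [0.39, 0.921, -0.0, -0.0]
ft_force: [0.0, 0.0, -2.6]
opening: 58.6
finger_force: 66.2
clock: 6.5
tool_pos: [517.7, -204.4, 73.2]
eef_rot: [0.674, 0.738, -0.0, -0.001]
ft_force: [-0.3, -0.7, -1.2]
opening: 58.5
finger_force: 66.2
at [ 517.7 -204.4   73.2] 1.661
[-0.8, 1.9, 24.2] rz 0.08;
```

```bash
python3 -m crank '[{"grip":0.6,"xyz":[-1,2,14],"rot":[0,0,0]},{"grip":0.6,"xyz":[0,0,7],"rot":[0,0,0]},{"grip":0.6,"xyz":[0,0,4],"rot":[0,0,0]},{"grip":0.6,"xyz":[0,0,1],"rot":[0,0,0]},{"grip":0,"xyz":[0,0,0],"rot":[0,0,0]},{"grip":0,"xyz":[0,0,0],"rot":[0,0,0]},{"grip":0,"xyz":[0,0,0],"rot":[0,0,0]},{"grip":0,"xyz":[0,0,-20],"rot":[0,0,0]},{"grip":0,"xyz":[0,0,-30],"rot":[0,0,0]},{"grip":0,"xyz":[0,0,-30],"rot":[0,0,0]}]'; python3 plan.py 463 236 127 3.15 16
```

```text
clock: 7.75
tool_pos: [520.2, -206.1, 129.3]
eef_rot: [0.675, 0.738, -0.0, 0.0]
ft_force: [-0.9, -0.1, 1.2]
opening: 85.4
finger_force: 0.0
at [ 520.2 -206.1  129.3] 1.66
[27.8, -1.1, 0.1] rz -5.34; [27.8, 1.5, 0.1] rz -5.34
[27.6, 4.1, 0.1] rz -5.34; [27.1, 6.6, 0.1] rz -5.34
[26.3, 9.1, 0.1] rz -5.34; [25.4, 11.5, 0.1] rz -5.34
[24.2, 13.8, 0.1] rz -5.34; [22.8, 16.0, 0.1] rz -5.34
[21.2, 18.1, 0.1] rz -5.34; [19.4, 20.0, 0.1] rz -5.34
[17.5, 21.7, 0.1] rz -5.34; [15.4, 23.2, 0.1] rz -5.34
[13.2, 24.5, 0.1] rz -5.34; [10.8, 25.7, 0.1] rz -5.34
[8.4, 26.6, 0.1] rz -5.34; [5.9, 27.2, 0.1] rz -5.34
```

```bash
python3 -m crank '[{"grip":0,"xyz":[28,-1,0],"rot":[0,0,-5.3]},{"grip":0,"xyz":[28,1.5,0],"rot":[0,0,-5.3]},{"grip":0,"xyz":[27.5,4,0],"rot":[0,0,-5.3]},{"grip":0,"xyz":[27,6.5,0],"rot":[0,0,-5.3]},{"grip":0,"xyz":[26.5,9,0],"rot":[0,0,-5.3]},{"grip":0,"xyz":[25.5,11.5,0],"rot":[0,0,-5.3]},{"grip":0,"xyz":[24,14,0],"rot":[0,0,-5.3]},{"grip":0,"xyz":[23,16,0],"rot":[0,0,-5.3]},{"grip":0,"xyz":[21,18,0],"rot":[0,0,-5.3]},{"grip":0,"xyz":[19.5,20,0],"rot":[0,0,-5.3]}]' && python3 -m crank '[{"grip":0,"xyz":[17.5,21.5,0],"rot":[0,0,-5.3]},{"grip":0,"xyz":[15.5,23,0],"rot":[0,0,-5.3]},{"grip":0,"xyz":[13,24.5,0],"rot":[0,0,-5.3]},{"grip":0,"xyz":[11,25.5,0],"rot":[0,0,-5.3]},{"grip":0,"xyz":[8.5,26.5,0],"rot":[0,0,-5.3]},{"grip":0,"xyz":[6,27,0],"rot":[0,0,-5.3]},{"grip":0,"xyz":[0,0,0],"rot":[0,0,0]},{"grip":0,"xyz":[0,0,0],"rot":[0,0,0]},{"grip":0,"xyz":[0,0,20],"rot":[0,0,0]},{"grip":0,"xyz":[0,0,20],"rot":[0,0,0]}]'; python3 plan.py 463 236 21 3.15 1
python3 - <<'E'
from h import *
c=cam("top");cv2.imwrite("pics/t1.png",cv2.resize(c["pixels"][140:280,150:520],None,fx=2.1,fy=2.1,interpolation=cv2.INTER_NEAREST))
E
```

```text
clock: 9.0
tool_pos: [485.2, 71.5, 128.6]
eef_rot: [0.273, 0.962, 0.0, 0.0]
ft_force: [0.3, -0.2, 0.2]
opening: 85.2
finger_force: 0.0
clock: 10.25
tool_pos: [465.0, 234.8, 88.1]
eef_rot: [0.002, 1.0, -0.0, 0.0]
ft_force: [-0.3, -0.1, -0.1]
opening: 85.2
finger_force: 0.0
at [465.  234.8  88.1] 3.137
[2.0, 1.2, 67.1] rz -0.73;
```

View pics/t1.png

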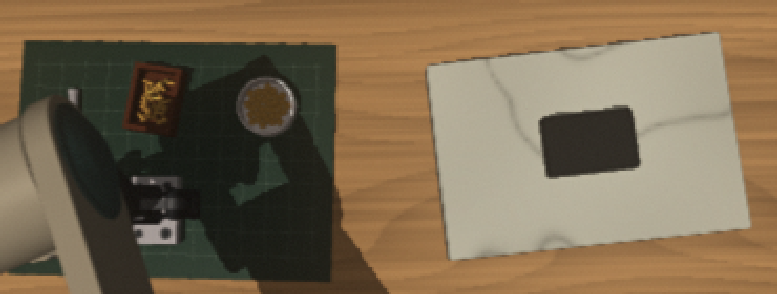

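The pad lies in the middle of the slab, at about (590,142) in the crop against a slab centre of (588,146). The open jaws are over the anvil. Next I grasp the anvil and measure the pad.

```bash
python3 -m crank '[{"grip":0,"xyz":[2,1,20],"rot":[0,0,-0.7]},{"grip":0,"xyz":[0,0,20],"rot":[0,0,0]},{"grip":0,"xyz":[0,0,17],"rot":[0,0,0]},{"grip":0,"xyz":[0,0,10],"rot":[0,0,0]},{"grip":0.7,"xyz":[0,0,0],"rot":[0,0,0]},{"grip":0.7,"xyz":[0,0,0],"rot":[0,0,0]},{"grip":0.7,"xyz":[0,0,0],"rot":[0,0,0]},{"grip":0.7,"xyz":[0,0,0],"rot":[0,0,0]},{"grip":0.7,"xyz":[0,0,-40],"rot":[0,0,0]},{"grip":0.7,"xyz":[0,0,-50],"rot":[0,0,0]}]'; python3 - <<'E'
from h import *
c=cam("top");I=c["pixels"].astype(int);V=I.max(2);o=np.zeros(V.shape,bool);o[165:250,370:490]=V[165:250,370:490]<75
r=rect(c,o,52);print("pad",r[:4])
o[:]=0;o[145:275,340:520]=I[145:275,340:520,0]>110
r=rect(c,o,30);print("slab",r[:4])
E
python3 plan.py 519.7 -205 112 1.66 16
```

```text
clock: 11.55
tool_pos: [461.0, 236.2, 110.0]
eef_rot: [-0.005, 1.0, -0.001, -0.002]
ft_force: [1.6, 0.9, -4.6]
opening: 48.2
finger_force: 64.6
pad (array([ 521. , -203.7]), 90.3, 59.3, -1.482)
slab (array([ 519.7, -205.2]), 298.7, 198.2, -1.481)
at [464.5 237.8 118.9] -3.131
[-3.2, -27.7, 0.4] rz 5.34; [-5.7, -27.3, 0.4] rz 5.34
[-8.2, -26.6, 0.4] rz 5.34; [-10.7, -25.8, 0.4] rz 5.34
[-13.0, -24.7, 0.4] rz 5.34; [-15.3, -23.3, 0.4] rz 5.34
[-17.4, -21.8, 0.4] rz 5.34; [-19.3, -20.1, 0.4] rz 5.34
[-21.1, -18.2, 0.4] rz 5.34; [-22.7, -16.2, 0.4] rz 5.34
[-24.1, -14.0, 0.4] rz 5.34; [-25.3, -11.7, 0.4] rz 5.34
[-26.3, -9.3, 0.4] rz 5.34; [-27.1, -6.8, 0.4] rz 5.34
[-27.6, -4.2, 0.4] rz 5.34; [-27.8, -1.6, 0.4] rz 5.34
```

```bash
python3 -m crank '[{"grip":0.7,"xyz":[-3,-27.5,0],"rot":[0,0,5.3]},{"grip":0.7,"xyz":[-5.5,-27.5,0],"rot":[0,0,5.3]},{"grip":0.7,"xyz":[-8,-26.5,0],"rot":[0,0,5.3]},{"grip":0.7,"xyz":[-10.5,-26,0],"rot":[0,0,5.3]},{"grip":0.7,"xyz":[-13,-24.5,0],"rot":[0,0,5.3]},{"grip":0.7,"xyz":[-15.5,-23.5,0],"rot":[0,0,5.3]},{"grip":0.7,"xyz":[-17.5,-22,0],"rot":[0,0,5.3]},{"grip":0.7,"xyz":[-19.5,-20,0],"rot":[0,0,5.3]},{"grip":0.7,"xyz":[-21,-18,0],"rot":[0,0,5.3]},{"grip":0.7,"xyz":[-22.5,-16,0],"rot":[0,0,5.3]}]' && python3 -m crank '[{"grip":0.7,"xyz":[-24,-14,0],"rot":[0,0,5.3]},{"grip":0.7,"xyz":[-25.5,-11.5,0],"rot":[0,0,5.3]},{"grip":0.7,"xyz":[-26.5,-9.5,0],"rot":[0,0,5.3]},{"grip":0.7,"xyz":[-27,-7,0],"rot":[0,0,5.3]},{"grip":0.7,"xyz":[-27.5,-4,0],"rot":[0,0,5.3]},{"grip":0.7,"xyz":[-28,-1.5,0],"rot":[0,0,5.3]},{"grip":0.7,"xyz":[0,0,0],"rot":[0,0,0]},{"grip":0.7,"xyz":[0,0,0],"rot":[0,0,0]},{"grip":0.7,"xyz":[0,0,0],"rot":[0,0,0]},{"grip":0.7,"xyz":[0,0,0],"rot":[0,0,0]}]'; python3 plan.py 520.7 -204.2 71 1.66 1;python3 - <<'E'
from h import *
c=cam("side");cv2.imwrite("pics/s1.png",cv2.resize(c["pixels"][60:260,250:500],None,fx=2.4,fy=2.4))
E
python3 plan.py 520.7 -204.2 71 1.66 1
```

```text
clock: 12.85
tool_pos: [496.8, -40.3, 110.1]
eef_rot: [0.443, 0.897, -0.0, -0.001]
ft_force: [0.3, -0.3, -4.9]
opening: 48.7
finger_force: 64.6
clock: 14.1
tool_pos: [519.8, -205.1, 111.3]
eef_rot: [0.67, 0.742, -0.0, -0.0]
ft_force: [-0.9, -0.2, -5.0]
opening: 48.6
finger_force: 64.8
at [ 519.8 -205.1  111.3] 1.673
[0.8, 1.0, 40.3] rz 0.74; at [ 519.8 -205.3  111.3] 1.673
[1.0, 1.0, 40.3] rz 0.73;
```

View pics/s1.png

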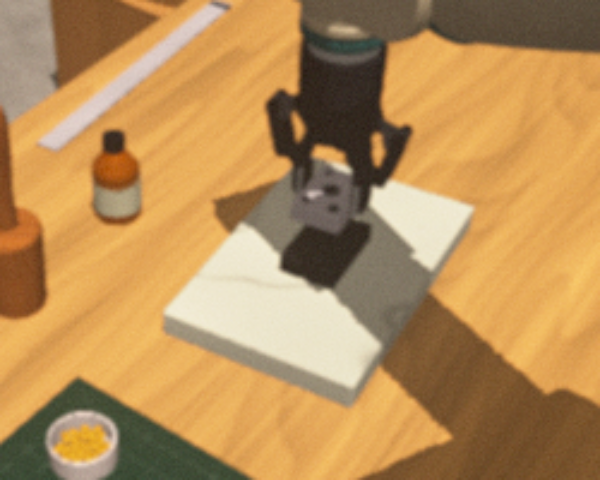

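The anvil seems to hang tilted in the jaws: its edge at (350,200) runs steeper than the pad's. I'll look closer with the wrist camera.

```bash
python3 - <<'E'
from h import *
c=cam("wrist");cv2.imwrite("pics/w1.png",c["pixels"])
E
```

```text
(no output)
```

View pics/w1.png

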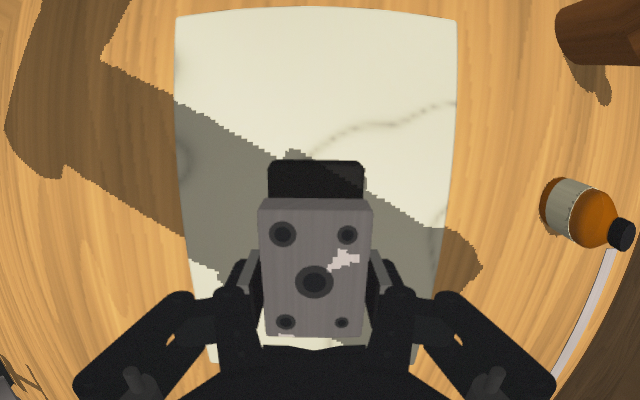

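```bash
python3 - <<'E'
from h import *
c=cam("wrist");T=np.array(c["cam_to_world"])
uv=np.array([[259,210],[373,210],[362,337],[264,335]],float)
o,d=ray(c,uv);dc=d@T[:3,:3];n=np.stack([dc[:,0]/-dc[:,2],-dc[:,1]/-dc[:,2]],1)
obj=np.array([[35,25,0],[35,-25,0],[-35,-25,0],[-35,25,0]],float)
for f in range(1):
    ok,rs,ts,e=cv2.solvePnPGeneric(obj,n,np.eye(3),None,flags=cv2.SOLVEPNP_IPPE)
    for r,t,ee in zip(rs,ts,e):
        F=np.diag([1,-1,-1]);R=T[:3,:3]@F@cv2.Rodrigues(r)[0];p=T[:3,:3]@F@t[:,0]+T[:3,3]
        print("top centre",np.round(p,1),"x axis",np.round(R[:,0],3),"normal",np.round(R[:,2],3),"err",ee)
print("tcp",env.sense()["tool_pos"])
E
```

```text
top centre [ 520.2 -206.1  111.3] x axis [-0.083  0.997  0.007] normal [ 0.011 -0.007  1.   ] err [0.0042019]
top centre [ 519.3 -197.6  110.9] x axis [-0.028  0.462 -0.886] normal [-0.101  0.881  0.462] err [0.02988569]
tcp [ 519.80515311 -205.43542429  111.39503767]
```

The pose fit shows the anvil level and centred at the TCP, so I lower it onto the pad.

```bash
python3 -m crank '[{"grip":0.7,"xyz":[1,1,15],"rot":[0,0,0.7]},{"grip":0.7,"xyz":[0,0,12],"rot":[0,0,0]},{"grip":0.7,"xyz":[0,0,6],"rot":[0,0,0]},{"grip":0.7,"xyz":[0,0,4],"rot":[0,0,0]},{"grip":0.7,"xyz":[0,0,2],"rot":[0,0,0]},{"grip":0.7,"xyz":[0,0,1],"rot":[0,0,0]},{"grip":0.7,"xyz":[0,0,0],"rot":[0,0,0]},{"grip":0.7,"xyz":[0,0,0],"rot":[0,0,0]},{"grip":0.7,"xyz":[0,0,0],"rot":[0,0,0]},{"grip":0.7,"xyz":[0,0,0],"rot":[0,0,0]}]'; python3 plan.py 520.7 -204.2 71 1.66 1
```

```text
clock: 15.5
tool_pos: [520.8, -204.7, 71.6]
eef_rot: [0.675, 0.738, 0.0, 0.0]
ft_force: [-0.6, 0.6, -2.8]
opening: 48.6
finger_force: 64.8
at [ 520.8 -204.7   71.6] 1.66
[0.5, -0.0, 0.6] rz -0.02;
```

```bash
python3 -m crank '[{"grip":0,"xyz":[0,0,0.5],"rot":[0,0,0]},{"grip":0,"xyz":[0,0,0],"rot":[0,0,0]},{"grip":0,"xyz":[0,0,0],"rot":[0,0,0]},{"grip":0,"xyz":[0,0,0],"rot":[0,0,0]},{"grip":0,"xyz":[0,0,-20],"rot":[0,0,0]},{"grip":0,"xyz":[0,0,-30],"rot":[0,0,0]},{"grip":0,"xyz":[0,0,-10],"rot":[0,0,0]},{"grip":0,"xyz":[0,0,0],"rot":[0,0,0]},{"grip":0,"xyz":[0,0,0],"rot":[0,0,0]},{"grip":0,"xyz":[0,0,0],"rot":[0,0,0]}]'; python3 plan.py 566.5 118.6 120 1.66 9
```

```text
clock: 16.75
tool_pos: [520.1, -204.4, 129.5]
eef_rot: [0.675, 0.738, -0.0, -0.001]
ft_force: [0.4, -0.0, -0.2]
opening: 85.4
finger_force: 0.0
at [ 520.1 -204.4  129.5] 1.66
[35.3, 8.3, 1.1] rz -0.0; [35.3, 8.3, 1.1] rz -0.0
[35.3, 8.3, 1.1] rz -0.0; [35.3, 8.3, 1.1] rz -0.0
[35.3, 8.3, 1.1] rz -0.0; [35.3, 8.3, 1.1] rz -0.0
[35.3, 8.3, 1.1] rz -0.0; [35.3, 8.3, 1.1] rz -0.0
[35.3, 8.3, 1.1] rz -0.0;
```

```bash
python3 -m crank '[{"grip":0,"xyz":[35,8,1],"rot":[0,0,0]},{"grip":0,"xyz":[35,8,1],"rot":[0,0,0]},{"grip":0,"xyz":[35,8,1],"rot":[0,0,0]},{"grip":0,"xyz":[35,8,1],"rot":[0,0,0]},{"grip":0,"xyz":[35,8,1],"rot":[0,0,0]},{"grip":0,"xyz":[35,8,1],"rot":[0,0,0]},{"grip":0,"xyz":[35,8,1],"rot":[0,0,0]},{"grip":0,"xyz":[35,9,1],"rot":[0,0,0]},{"grip":0,"xyz":[37,9,1],"rot":[0,0,0]},{"grip":0,"xyz":[0,0,20],"rot":[0,0,0]}]'
python3 - <<'E'
from h import *
c=cam("top");I=c["pixels"].astype(int);b=I[...,0];o=np.zeros(b.shape,bool);o[160:240,390:480]=b[160:240,390:480]<110
r=rect(c,o,52);print("pad+anvil",r[:4])
o[:]=0;o[175:235,400:470]=(b[175:235,400:470]>85)&(b[175:235,400:470]<125);cv2.imwrite("pics/t2.png",cv2.resize(c["pixels"][160:250,380:480],None,fx=6,fy=6,interpolation=cv2.INTER_NEAREST))
E
python3 plan.py 566.5 118.6 19 1.66 1
```

```text
clock: 18.0
tool_pos: [566.9, 120.2, 102.4]
eef_rot: [0.674, 0.739, 0.001, 0.001]
ft_force: [-0.4, -0.5, -1.0]
opening: 85.2
finger_force: 0.0
pad+anvil (array([ 522.1, -203.1]), 93.4, 65.6, -1.489)
at [564.9 118.8  98.1] 1.662
[-0.3, 1.5, 79.1] rz 0.1;
```

View pics/t2.png

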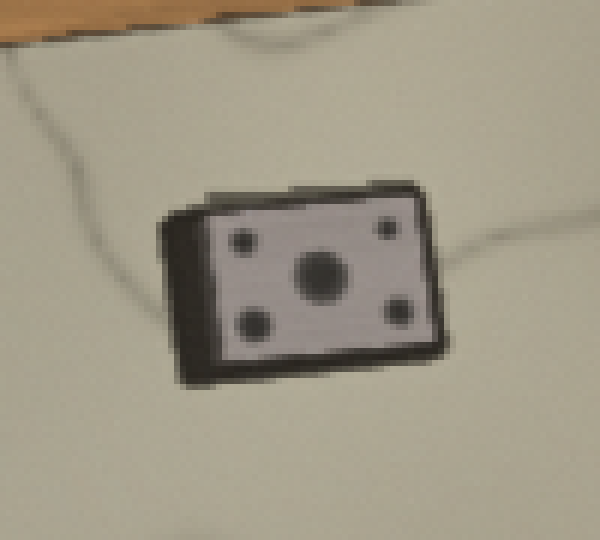

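The anvil sits level on the pad. Its apparent shift right, centre (322,278) in the zoom, is mostly parallax. Next the tin.

```bash
python3 -m crank '[{"grip":0,"xyz":[0,1.5,25],"rot":[0,0,0]},{"grip":0,"xyz":[0,0,25],"rot":[0,0,0]},{"grip":0,"xyz":[0,0,19],"rot":[0,0,0]},{"grip":0,"xyz":[0,0,10],"rot":[0,0,0]},{"grip":0.6,"xyz":[0,0,0],"rot":[0,0,0]},{"grip":0.6,"xyz":[0,0,0],"rot":[0,0,0]},{"grip":0.6,"xyz":[0,0,0],"rot":[0,0,0]},{"grip":0.6,"xyz":[0,0,0],"rot":[0,0,0]},{"grip":0.6,"xyz":[0,0,-40],"rot":[0,0,0]},{"grip":0.6,"xyz":[0,0,-50],"rot":[0,0,0]}]'
python3 - <<'E'
from h import *
c=cam("top");p=plane(c,np.array([[322/6+380-.4,278/6+160-.4]]),72);print("anvil",p)
E
python3 plan.py 510.9 -107.9 110 1.66 7
```

```text
clock: 19.3
tool_pos: [566.5, 117.6, 112.1]
eef_rot: [0.675, 0.738, -0.002, -0.001]
ft_force: [0.2, 0.8, -1.0]
opening: 58.2
finger_force: 65.1
anvil [[ 520.90375421 -205.4128203 ]]
at [570.1 118.2 121.3] 1.66
[-31.4, -11.3, 1.6] rz -0.0; [-31.4, -11.3, 1.6] rz -0.0
[-31.4, -11.3, 1.6] rz -0.0; [-31.4, -11.3, 1.6] rz -0.0
[-31.4, -11.3, 1.6] rz -0.0; [-31.4, -11.3, 1.6] rz -0.0
[-31.4, -11.3, 1.6] rz -0.0;
```

```bash
python3 -m crank '[{"grip":0.6,"xyz":[-31.5,-11,0],"rot":[0,0,0]},{"grip":0.6,"xyz":[-31.5,-11,0],"rot":[0,0,0]},{"grip":0.6,"xyz":[-31.5,-11,0],"rot":[0,0,0]},{"grip":0.6,"xyz":[-31.5,-11,0],"rot":[0,0,0]},{"grip":0.6,"xyz":[-31.5,-11,0],"rot":[0,0,0]},{"grip":0.6,"xyz":[-31.5,-11,0],"rot":[0,0,0]},{"grip":0.6,"xyz":[-31.5,-10,0],"rot":[0,0,0]},{"grip":0.6,"xyz":[0,0,20],"rot":[0,0,0]},{"grip":0.6,"xyz":[0,0,10],"rot":[0,0,0]},{"grip":0.6,"xyz":[0,0,0],"rot":[0,0,0]}]'; python3 -m crank '[{"grip":0.6,"xyz":[0,0,12],"rot":[0,0,0]},{"grip":0.6,"xyz":[0,0,8],"rot":[0,0,0]},{"grip":0.6,"xyz":[0,0,5],"rot":[0,0,0]},{"grip":0.6,"xyz":[0,0,3],"rot":[0,0,0]},{"grip":0.6,"xyz":[0,0,2],"rot":[0,0,0]},{"grip":0.6,"xyz":[0,0,0],"rot":[0,0,0]},{"grip":0.6,"xyz":[0,0,0],"rot":[0,0,0]},{"grip":0.6,"xyz":[0,0,0],"rot":[0,0,0]},{"grip":0.6,"xyz":[0,0,0],"rot":[0,0,0]},{"grip":0.6,"xyz":[0,0,0],"rot":[0,0,0]}]'; python3 plan.py 510.9 -107.9 46.5 1.66 1
```

```text
clock: 20.6
tool_pos: [511.0, -108.1, 81.7]
eef_rot: [0.675, 0.738, -0.001, -0.001]
ft_force: [-0.7, -0.0, -1.6]
opening: 57.9
finger_force: 65.1
clock: 21.85
tool_pos: [511.6, -108.6, 52.8]
eef_rot: [0.675, 0.738, 0.0, 0.0]
ft_force: [-0.4, -0.5, -2.1]
opening: 58.0
finger_force: 65.1
at [ 511.6 -108.6   52.8] 1.66
[0.8, -0.6, 6.3] rz -0.02;
```

```bash
python3 -m crank '[{"grip":0.6,"xyz":[1,-0.5,2],"rot":[0,0,0]},{"grip":0.6,"xyz":[0,0,1.5],"rot":[0,0,0]},{"grip":0.6,"xyz":[0,0,1],"rot":[0,0,0]},{"grip":0.6,"xyz":[0,0,0],"rot":[0,0,0]},{"grip":0.6,"xyz":[0,0,0],"rot":[0,0,0]},{"grip":0.6,"xyz":[0,0,0],"rot":[0,0,0]},{"grip":0.6,"xyz":[0,0,0],"rot":[0,0,0]},{"grip":0.6,"xyz":[0,0,0],"rot":[0,0,0]},{"grip":0.6,"xyz":[0,0,0],"rot":[0,0,0]},{"grip":0.6,"xyz":[0,0,0],"rot":[0,0,0]}]'; python3 plan.py 510.9 -107.9 46.5 1.66 1
```

```text
clock: 23.1
tool_pos: [511.3, -107.8, 51.0]
eef_rot: [0.675, 0.738, -0.0, 0.0]
ft_force: [-11.1, 1.4, 19.2]
opening: 58.1
finger_force: 67.1
at [ 511.3 -107.8   51. ] 1.66
[-0.1, -0.4, 4.5] rz -0.01;
```

```bash
python3 -m crank '[{"grip":0.6,"xyz":[0,0,-1],"rot":[0,0,0]},{"grip":0.6,"xyz":[0,0,0],"rot":[0,0,0]},{"grip":0,"xyz":[0,0,0],"rot":[0,0,0]},{"grip":0,"xyz":[0,0,0],"rot":[0,0,0]},{"grip":0,"xyz":[0,0,0],"rot":[0,0,0]},{"grip":0,"xyz":[0,0,0],"rot":[0,0,0]},{"grip":0,"xyz":[0,0,-20],"rot":[0,0,0]},{"grip":0,"xyz":[0,0,-35],"rot":[0,0,0]},{"grip":0,"xyz":[0,0,-20],"rot":[0,0,0]},{"grip":0,"xyz":[0,0,0],"rot":[0,0,0]}]'; python3 plan.py 577 235.3 110 2.958 13
```

```text
clock: 24.35
tool_pos: [511.9, -107.9, 125.9]
eef_rot: [0.675, 0.738, 0.001, 0.002]
ft_force: [0.5, -0.2, -0.5]
opening: 85.3
finger_force: 0.0
at [ 511.9 -107.9  125.9] 1.66
[25.8, 7.3, 1.2] rz -5.72; [25.0, 9.9, 1.2] rz -5.72
[23.9, 12.3, 1.2] rz -5.72; [22.5, 14.6, 1.2] rz -5.72
[21.0, 16.8, 1.2] rz -5.72; [19.2, 18.8, 1.2] rz -5.72
[17.2, 20.6, 1.2] rz -5.72; [15.1, 22.2, 1.2] rz -5.72
[12.8, 23.6, 1.2] rz -5.72; [10.4, 24.8, 1.2] rz -5.72
[7.8, 25.7, 1.2] rz -5.72; [5.2, 26.4, 1.2] rz -5.72
[2.6, 26.7, 1.2] rz -5.72;
```

```bash
python3 -m crank '[{"grip":0,"xyz":[26,7.5,1],"rot":[0,0,-5.7]},{"grip":0,"xyz":[25,10,1],"rot":[0,0,-5.7]},{"grip":0,"xyz":[24,12.5,1],"rot":[0,0,-5.7]},{"grip":0,"xyz":[22.5,14.5,1],"rot":[0,0,-5.7]},{"grip":0,"xyz":[21,17,1],"rot":[0,0,-5.7]},{"grip":0,"xyz":[19,19,1],"rot":[0,0,-5.7]},{"grip":0,"xyz":[17,20.5,1],"rot":[0,0,-5.7]},{"grip":0,"xyz":[15,22,1],"rot":[0,0,-5.7]},{"grip":0,"xyz":[13,23.5,1],"rot":[0,0,-5.7]},{"grip":0,"xyz":[10.5,25,1],"rot":[0,0,-5.7]}]' && python3 -m crank '[{"grip":0,"xyz":[8,25.5,1],"rot":[0,0,-5.7]},{"grip":0,"xyz":[5,26.5,1],"rot":[0,0,-5.7]},{"grip":0,"xyz":[2.5,26.5,1],"rot":[0,0,-5.7]},{"grip":0,"xyz":[0,0,20],"rot":[0,0,0]},{"grip":0,"xyz":[0,0,10],"rot":[0,0,0]},{"grip":0,"xyz":[0,0,0],"rot":[0,0,0]},{"grip":0,"xyz":[0,0,0],"rot":[0,0,0]},{"grip":0,"xyz":[0,0,0],"rot":[0,0,0]},{"grip":0,"xyz":[0,0,0],"rot":[0,0,0]},{"grip":0,"xyz":[0,0,0],"rot":[0,0,0]}]';python3 plan.py 577.5 235.3 21 2.958 1
```

```text
clock: 25.6
tool_pos: [561.3, 157.2, 112.3]
eef_rot: [0.24, 0.971, -0.001, -0.001]
ft_force: [0.6, -0.1, 0.1]
opening: 85.2
finger_force: 0.0
clock: 26.85
tool_pos: [577.4, 235.3, 81.5]
eef_rot: [0.094, 0.996, 0.0, 0.0]
ft_force: [-0.1, 0.7, -0.7]
opening: 85.4
finger_force: 0.0
at [577.4 235.3  81.5] 2.953
[-0.1, 0.1, 60.5] rz -0.3;
```

```bash
python3 -m crank '[{"grip":0,"xyz":[0,0,25],"rot":[0,0,0]},{"grip":0,"xyz":[0,0,25],"rot":[0,0,0]},{"grip":0,"xyz":[0,0,10],"rot":[0,0,0]},{"grip":0.7,"xyz":[0,0,0],"rot":[0,0,0]},{"grip":0.7,"xyz":[0,0,0],"rot":[0,0,0]},{"grip":0.7,"xyz":[0,0,0],"rot":[0,0,0]},{"grip":0.7,"xyz":[0,0,0],"rot":[0,0,0]},{"grip":0.7,"xyz":[0,0,-30],"rot":[0,0,0]},{"grip":0.7,"xyz":[0,0,-50],"rot":[0,0,0]},{"grip":0.7,"xyz":[0,0,0],"rot":[0,0,0]}]';python3 plan.py 528.5 -302.1 102 1.66 18
```

```text
clock: 28.1
tool_pos: [579.5, 236.0, 106.6]
eef_rot: [0.094, 0.996, 0.002, 0.004]
ft_force: [0.1, -0.9, -1.5]
opening: 48.6
finger_force: 64.5
at [579.5 236.  106.6] 2.953
[-2.8, -29.9, 0.3] rz 4.12; [-5.0, -29.6, 0.3] rz 4.12
[-7.1, -29.2, 0.3] rz 4.12; [-9.2, -28.6, 0.3] rz 4.12
[-11.2, -27.9, 0.3] rz 4.12; [-13.2, -27.0, 0.3] rz 4.12
[-15.1, -26.0, 0.3] rz 4.12; [-16.9, -24.8, 0.3] rz 4.12
[-18.6, -23.6, 0.3] rz 4.12; [-20.3, -22.2, 0.3] rz 4.12
[-21.8, -20.7, 0.3] rz 4.12; [-23.2, -19.0, 0.3] rz 4.12
[-24.5, -17.3, 0.3] rz 4.12; [-25.7, -15.5, 0.3] rz 4.12
[-26.8, -13.6, 0.3] rz 4.12; [-27.7, -11.7, 0.3] rz 4.12
[-28.4, -9.7, 0.3] rz 4.12; [-29.1, -7.6, 0.3] rz 4.12
```

```bash
python3 -m crank '[{"grip":0.7,"xyz":[-3,-30,0],"rot":[0,0,4.1]},{"grip":0.7,"xyz":[-5,-29.5,0],"rot":[0,0,4.1]},{"grip":0.7,"xyz":[-7,-29,0],"rot":[0,0,4.1]},{"grip":0.7,"xyz":[-9,-28.5,0],"rot":[0,0,4.1]},{"grip":0.7,"xyz":[-11,-28,0],"rot":[0,0,4.1]},{"grip":0.7,"xyz":[-13,-27,0],"rot":[0,0,4.1]},{"grip":0.7,"xyz":[-15,-26,0],"rot":[0,0,4.1]},{"grip":0.7,"xyz":[-17,-25,0],"rot":[0,0,4.1]},{"grip":0.7,"xyz":[-18.5,-23.5,0],"rot":[0,0,4.1]},{"grip":0.7,"xyz":[-20.5,-22,0],"rot":[0,0,4.1]}]' && python3 -m crank '[{"grip":0.7,"xyz":[-22,-20.5,0],"rot":[0,0,4.1]},{"grip":0.7,"xyz":[-23,-19,0],"rot":[0,0,4.1]},{"grip":0.7,"xyz":[-24.5,-17.5,0],"rot":[0,0,4.1]},{"grip":0.7,"xyz":[-25.5,-15.5,0],"rot":[0,0,4.1]},{"grip":0.7,"xyz":[-27,-13.5,0],"rot":[0,0,4.1]},{"grip":0.7,"xyz":[-27.5,-11.5,0],"rot":[0,0,4.1]},{"grip":0.7,"xyz":[-28.5,-9.5,0],"rot":[0,0,4.1]},{"grip":0.7,"xyz":[-29,-7.5,0],"rot":[0,0,4.1]},{"grip":0.7,"xyz":[0,0,0],"rot":[0,0,0]},{"grip":0.7,"xyz":[0,0,0],"rot":[0,0,0]}]';python3 plan.py 528.5 -302.1 50 1.66 1
```

```text
clock: 29.35
tool_pos: [548.4, -64.3, 100.0]
eef_rot: [0.438, 0.899, -0.0, -0.001]
ft_force: [0.2, -0.3, -1.3]
opening: 48.8
finger_force: 64.3
clock: 30.6
tool_pos: [527.6, -301.7, 100.3]
eef_rot: [0.673, 0.74, 0.0, -0.001]
ft_force: [-0.5, 1.1, -1.8]
opening: 49.2
finger_force: 64.3
at [ 527.6 -301.7  100.3] 1.666
[-0.5, 0.9, 50.3] rz 0.32;
```

```bash
python3 -m crank '[{"grip":0.7,"xyz":[-0.5,1,20],"rot":[0,0,0.3]},{"grip":0.7,"xyz":[0,0,14],"rot":[0,0,0]},{"grip":0.7,"xyz":[0,0,7],"rot":[0,0,0]},{"grip":0.7,"xyz":[0,0,4],"rot":[0,0,0]},{"grip":0.7,"xyz":[0,0,2.5],"rot":[0,0,0]},{"grip":0.7,"xyz":[0,0,1.5],"rot":[0,0,0]},{"grip":0.7,"xyz":[0,0,0],"rot":[0,0,0]},{"grip":0.7,"xyz":[0,0,0],"rot":[0,0,0]},{"grip":0.7,"xyz":[0,0,0],"rot":[0,0,0]},{"grip":0.7,"xyz":[0,0,0],"rot":[0,0,0]}]';python3 plan.py 528.5 -302.1 49 1.66 1
```

```text
clock: 31.85
tool_pos: [529.0, -302.8, 52.4]
eef_rot: [0.675, 0.738, -0.0, 0.0]
ft_force: [0.1, 0.2, -2.0]
opening: 48.9
finger_force: 64.3
at [ 529.  -302.8   52.4] 1.66
[0.8, -0.4, 3.4] rz -0.02;
```

```bash
python3 -m crank '[{"grip":0.7,"xyz":[0.5,0,1],"rot":[0,0,0]},{"grip":0.7,"xyz":[0,0,0.5],"rot":[0,0,0]},{"grip":0.7,"xyz":[0,0,0.5],"rot":[0,0,0]},{"grip":0.7,"xyz":[0,0,0.5],"rot":[0,0,0]},{"grip":0.7,"xyz":[0,0,0],"rot":[0,0,0]},{"grip":0.7,"xyz":[0,0,0],"rot":[0,0,0]},{"grip":0.7,"xyz":[0,0,0],"rot":[0,0,0]},{"grip":0.7,"xyz":[0,0,0],"rot":[0,0,0]},{"grip":0.7,"xyz":[0,0,0],"rot":[0,0,0]},{"grip":0.7,"xyz":[0,0,0],"rot":[0,0,0]}]'
```

```text
clock: 33.1
tool_pos: [529.0, -302.3, 50.0]
eef_rot: [0.675, 0.738, 0.0, 0.0]
ft_force: [-1.9, 0.8, 3.2]
opening: 48.8
finger_force: 64.8
```

```bash
python3 -m crank '[{"grip":0,"xyz":[0,0,0],"rot":[0,0,0]},{"grip":0,"xyz":[0,0,0],"rot":[0,0,0]},{"grip":0,"xyz":[0,0,0],"rot":[0,0,0]},{"grip":0,"xyz":[0,0,0],"rot":[0,0,0]},{"grip":0,"xyz":[0,0,-20],"rot":[0,0,0]},{"grip":0,"xyz":[0,0,-30],"rot":[0,0,0]},{"grip":0,"xyz":[0,0,-20],"rot":[0,0,0]},{"grip":0,"xyz":[0,0,0],"rot":[0,0,0]},{"grip":0,"xyz":[0,0,0],"rot":[0,0,0]},{"grip":0,"xyz":[0,0,0],"rot":[0,0,0]}]';python3 plan.py 531 325 110 3.16 18
```

```text
clock: 34.35
tool_pos: [528.3, -301.9, 118.3]
eef_rot: [0.675, 0.738, -0.0, -0.001]
ft_force: [-0.6, 0.3, 0.0]
opening: 85.0
finger_force: 0.0
at [ 528.3 -301.9  118.3] 1.66
[34.7, 3.2, 0.5] rz -4.78; [34.3, 6.1, 0.5] rz -4.78
[33.7, 8.9, 0.5] rz -4.78; [32.8, 11.7, 0.5] rz -4.78
[31.7, 14.4, 0.5] rz -4.78; [30.4, 17.0, 0.5] rz -4.78
[28.9, 19.5, 0.5] rz -4.78; [27.2, 21.8, 0.5] rz -4.78
[25.2, 24.0, 0.5] rz -4.78; [23.2, 26.0, 0.5] rz -4.78
[20.9, 27.8, 0.5] rz -4.78; [18.5, 29.5, 0.5] rz -4.78
[16.0, 30.9, 0.5] rz -4.78; [13.4, 32.2, 0.5] rz -4.78
[10.7, 33.2, 0.5] rz -4.78; [7.9, 33.9, 0.5] rz -4.78
[5.0, 34.5, 0.5] rz -4.78; [2.1, 34.8, 0.5] rz -4.78
```

```bash
python3 -m crank '[{"grip":0,"xyz":[34.5,3,0],"rot":[0,0,-4.8]},{"grip":0,"xyz":[34.5,6,0],"rot":[0,0,-4.8]},{"grip":0,"xyz":[33.5,9,0],"rot":[0,0,-4.8]},{"grip":0,"xyz":[33,11.5,0],"rot":[0,0,-4.8]},{"grip":0,"xyz":[31.5,14.5,0],"rot":[0,0,-4.8]},{"grip":0,"xyz":[30.5,17,0],"rot":[0,0,-4.8]},{"grip":0,"xyz":[29,19.5,0],"rot":[0,0,-4.8]},{"grip":0,"xyz":[27,22,0],"rot":[0,0,-4.8]},{"grip":0,"xyz":[25,24,0],"rot":[0,0,-4.8]},{"grip":0,"xyz":[23,26,0],"rot":[0,0,-4.8]}]' && python3 -m crank '[{"grip":0.5,"xyz":[21,28,0],"rot":[0,0,-4.8]},{"grip":0.5,"xyz":[18.5,29.5,0],"rot":[0,0,-4.8]},{"grip":0.5,"xyz":[16,31,0],"rot":[0,0,-4.8]},{"grip":0.5,"xyz":[13.5,32,0],"rot":[0,0,-4.8]},{"grip":0.5,"xyz":[10.5,33,0],"rot":[0,0,-4.8]},{"grip":0.5,"xyz":[8,34,0],"rot":[0,0,-4.8]},{"grip":0.5,"xyz":[5,34.5,0],"rot":[0,0,-4.8]},{"grip":0.5,"xyz":[2,35,0],"rot":[0,0,-4.8]},{"grip":0.5,"xyz":[0,0,20],"rot":[0,0,0]},{"grip":0.5,"xyz":[0,0,0],"rot":[0,0,0]}]';python3 plan.py 531 325 25 3.16 1
python3 - <<'E'
from h import *
c=cam("wrist");cv2.imwrite("pics/w2.png",c["pixels"])
c=cam("top");cv2.imwrite("pics/t3.png",cv2.resize(c["pixels"][140:280,340:520],None,fx=4,fy=4,interpolation=cv2.INTER_NEAREST))
E
```

```text
clock: 35.6
tool_pos: [529.3, 46.8, 118.9]
eef_rot: [0.315, 0.949, -0.0, -0.001]
ft_force: [1.0, -0.4, -0.2]
opening: 85.1
finger_force: 0.0
clock: 36.85
tool_pos: [527.9, 323.4, 96.2]
eef_rot: [-0.013, 1.0, -0.002, -0.003]
ft_force: [-0.1, 0.2, -0.3]
opening: 42.3
finger_force: 0.0
at [527.9 323.4  96.2] -3.116
[-3.1, 1.6, 71.2] rz 0.39;
```

View pics/w2.png

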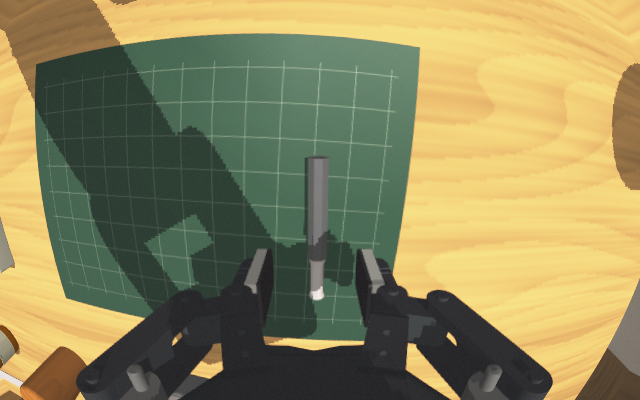

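View pics/t3.png

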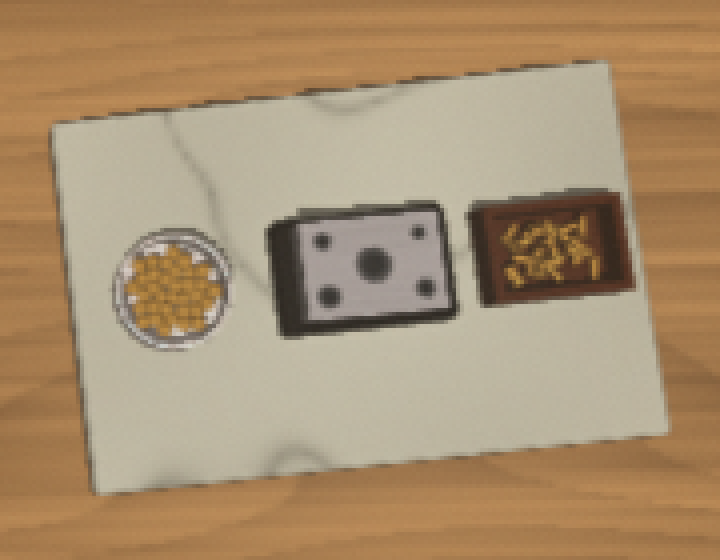

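Tin, pad with anvil, and tray are in line on the slab. In the wrist view the setter lies between the jaws, from the shank end at (317,158) to the nose tip at (318,297). I'll use that to refine its position.

```bash
python3 - <<'E'
from h import *
c=cam("wrist");P=plane(c,np.array([[317,158],[318,298]]),np.array([14,10]));print(P,P.mean(0))
I=c["pixels"].astype(int)
c=cam("top");I=c["pixels"].astype(int);R,B=I[...,2],I[...,0]
def b(m,x0,x1,y0,y1):
    o=np.zeros(m.shape,bool);o[y0:y1,x0:x1]=m[y0:y1,x0:x1];return o
print("tray",rect(c,b(R-B>15,455,503,185,219),56)[:4],"want 528.5 -302.1 -1.48")
k=np.array([[172,229],[172,350],[113,290],[231,290]])/4+[340,140]-.4
print("tin",plane(c,k,56).mean(0),"want 510.9 -107.9")
E
python3 plan.py 531 325 25 3.14 1
```

```text
[[484.67125065 323.4892604 ]
 [599.06476882 327.63624018]] [541.86800974 325.56275029]
tray (array([ 529.5, -301.3]), 97.1, 67.8, 1.546) want 528.5 -302.1 -1.48
tin [ 512.20920927 -106.13885765] want 510.9 -107.9
at [529.8 323.8 100.2] -3.117
[-1.3, 1.1, 75.2] rz 1.49;
```

```bash
python3 -m crank '[{"grip":0.5,"xyz":[-2.5,1.5,25],"rot":[0,0,0]},{"grip":0.5,"xyz":[0,0,25],"rot":[0,0,0]},{"grip":0.5,"xyz":[0,0,15],"rot":[0,0,0]},{"grip":0.5,"xyz":[0,0,9],"rot":[0,0,0]},{"grip":0.5,"xyz":[0,0,0],"rot":[0,0,0]},{"grip":0.5,"xyz":[0,0,0],"rot":[0,0,0]},{"grip":0.5,"xyz":[0,0,0],"rot":[0,0,0]},{"grip":0.5,"xyz":[0,0,0],"rot":[0,0,0]},{"grip":0.5,"xyz":[0,0,0],"rot":[0,0,0]},{"grip":0.5,"xyz":[0,0,0],"rot":[0,0,0]}]';python3 plan.py 532.5 325.5 24 3.165 1
```

```text
clock: 38.3
tool_pos: [531.8, 326.2, 25.8]
eef_rot: [-0.013, 1.0, -0.0, 0.0]
ft_force: [-0.4, -0.3, 0.0]
opening: 42.7
finger_force: 0.0
at [531.8 326.2  25.8] -3.116
[-0.6, -0.7, 1.8] rz 0.15;
```

```bash
python3 -m crank '[{"grip":0.5,"xyz":[-0.5,-0.5,1],"rot":[0,0,0]},{"grip":0.95,"xyz":[0,0,0],"rot":[0,0,0]},{"grip":0.95,"xyz":[0,0,0],"rot":[0,0,0]},{"grip":0.95,"xyz":[0,0,0],"rot":[0,0,0]},{"grip":0.95,"xyz":[0,0,0],"rot":[0,0,0]},{"grip":0.95,"xyz":[0,0,0],"rot":[0,0,0]},{"grip":0.95,"xyz":[0,0,-20],"rot":[0,0,0]},{"grip":0.95,"xyz":[0,0,-40],"rot":[0,0,0]},{"grip":0.95,"xyz":[0,0,-35],"rot":[0,0,0]},{"grip":0.95,"xyz":[0,0,0],"rot":[0,0,0]}]';python3 - <<'E'
from h import *
c=cam("wrist");cv2.imwrite("pics/w3.png",c["pixels"])
E
python3 plan.py 585.1 -207.2 120 1.66 18
```

```text
clock: 39.55
tool_pos: [534.0, 326.7, 124.9]
eef_rot: [-0.013, 1.0, 0.002, 0.004]
ft_force: [-0.1, -0.6, -1.5]
opening: 12.1
finger_force: 60.2
at [533.  326.1 122. ] -3.116
[-2.1, -29.7, 0.1] rz 4.8; [-4.6, -29.4, 0.1] rz 4.8
[-7.0, -28.9, 0.1] rz 4.8; [-9.4, -28.2, 0.1] rz 4.8
[-11.8, -27.3, 0.1] rz 4.8; [-14.0, -26.3, 0.1] rz 4.8
[-16.2, -25.0, 0.1] rz 4.8; [-18.2, -23.6, 0.1] rz 4.8
[-20.1, -22.0, 0.1] rz 4.8; [-21.9, -20.2, 0.1] rz 4.8
[-23.5, -18.3, 0.1] rz 4.8; [-24.9, -16.3, 0.1] rz 4.8
[-26.2, -14.1, 0.1] rz 4.8; [-27.3, -11.9, 0.1] rz 4.8
[-28.2, -9.6, 0.1] rz 4.8; [-28.9, -7.2, 0.1] rz 4.8
[-29.4, -4.7, 0.1] rz 4.8; [-29.7, -2.2, 0.1] rz 4.8
```

View pics/w3.png

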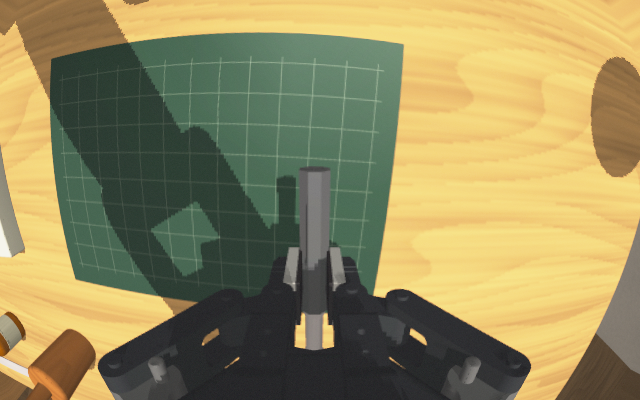

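The setter is held centrally, with the shank end at (315,168) and the nose toward -tool x. The nose will therefore point to the slab's right, and the TCP must be 8 mm left of the centre. I'll replan with that.

```bash
python3 - <<'E'
from h import *
c=cam("wrist");p=np.array(env.sense()["tool_pos"])
for dz in(-20,-14,-8,0):print(dz,plane(c,np.array([[315,168]]),p[2]+dz)-p[:2])
E
python3 plan.py 583.7 -191.2 122 1.66 18
```

```text
-20 [[-48.09737164  -1.1921357 ]]
-14 [[-49.21262741  -1.25141679]]
-8 [[-50.32788318  -1.31069788]]
0 [[-51.81489087  -1.38973932]]
at [532.2 325.7 119.9] -3.116
[-2.1, -28.8, -0.1] rz 4.8; [-4.5, -28.5, -0.1] rz 4.8
[-6.9, -28.0, -0.1] rz 4.8; [-9.2, -27.4, -0.1] rz 4.8
[-11.5, -26.5, -0.1] rz 4.8; [-13.6, -25.4, -0.1] rz 4.8
[-15.7, -24.2, -0.1] rz 4.8; [-17.7, -22.8, -0.1] rz 4.8
[-19.5, -21.2, -0.1] rz 4.8; [-21.2, -19.5, -0.1] rz 4.8
[-22.8, -17.7, -0.1] rz 4.8; [-24.2, -15.7, -0.1] rz 4.8
[-25.4, -13.6, -0.1] rz 4.8; [-26.5, -11.5, -0.1] rz 4.8
[-27.3, -9.2, -0.1] rz 4.8; [-28.0, -6.9, -0.1] rz 4.8
[-28.5, -4.5, -0.1] rz 4.8; [-28.8, -2.1, -0.1] rz 4.8
```

```bash
python3 -m crank '[{"grip":0.95,"xyz":[-2,-29,0],"rot":[0,0,4.8]},{"grip":0.95,"xyz":[-4.5,-28.5,0],"rot":[0,0,4.8]},{"grip":0.95,"xyz":[-7,-28,0],"rot":[0,0,4.8]},{"grip":0.95,"xyz":[-9,-27.5,0],"rot":[0,0,4.8]},{"grip":0.95,"xyz":[-11.5,-26.5,0],"rot":[0,0,4.8]},{"grip":0.95,"xyz":[-13.5,-25.5,0],"rot":[0,0,4.8]},{"grip":0.95,"xyz":[-15.5,-24,0],"rot":[0,0,4.8]},{"grip":0.95,"xyz":[-17.5,-23,0],"rot":[0,0,4.8]},{"grip":0.95,"xyz":[-19.5,-21,0],"rot":[0,0,4.8]},{"grip":0.95,"xyz":[-21,-19.5,0],"rot":[0,0,4.8]}]' && python3 -m crank '[{"grip":0.95,"xyz":[-23,-17.5,0],"rot":[0,0,4.8]},{"grip":0.95,"xyz":[-24,-15.5,0],"rot":[0,0,4.8]},{"grip":0.95,"xyz":[-25.5,-13.5,0],"rot":[0,0,4.8]},{"grip":0.95,"xyz":[-26.5,-11.5,0],"rot":[0,0,4.8]},{"grip":0.95,"xyz":[-27.5,-9,0],"rot":[0,0,4.8]},{"grip":0.95,"xyz":[-28,-7,0],"rot":[0,0,4.8]},{"grip":0.95,"xyz":[-28.5,-4.5,0],"rot":[0,0,4.8]},{"grip":0.95,"xyz":[-29,-2,0],"rot":[0,0,4.8]},{"grip":0.95,"xyz":[0,0,20],"rot":[0,0,0]},{"grip":0.95,"xyz":[0,0,0],"rot":[0,0,0]}]'; python3 plan.py 583.7 -191.2 53 1.66 1
```

```text
clock: 40.9
tool_pos: [559.2, 37.9, 117.9]
eef_rot: [0.396, 0.918, -0.001, -0.002]
ft_force: [-1.6, 0.9, -1.4]
opening: 11.6
finger_force: 60.2
clock: 42.15
tool_pos: [581.9, -189.6, 95.7]
eef_rot: [0.675, 0.738, -0.001, -0.004]
ft_force: [0.2, 0.3, -1.3]
opening: 11.7
finger_force: 60.1
at [ 581.9 -189.6   95.7] 1.661
[-1.7, 1.7, 42.7] rz 0.04;
```

```bash
python3 -m crank '[{"grip":0.95,"xyz":[-1.5,1.5,18],"rot":[0,0,0]},{"grip":0.95,"xyz":[0,0,12],"rot":[0,0,0]},{"grip":0.95,"xyz":[0,0,6],"rot":[0,0,0]},{"grip":0.95,"xyz":[0,0,4],"rot":[0,0,0]},{"grip":0.95,"xyz":[0,0,0],"rot":[0,0,0]},{"grip":0.95,"xyz":[0,0,0],"rot":[0,0,0]},{"grip":0.95,"xyz":[0,0,0],"rot":[0,0,0]},{"grip":0.95,"xyz":[0,0,0],"rot":[0,0,0]},{"grip":0.95,"xyz":[0,0,0],"rot":[0,0,0]},{"grip":0.95,"xyz":[0,0,0],"rot":[0,0,0]}]'; python3 plan.py 583.7 -191.2 53 1.66 1
```

```text
clock: 43.4
tool_pos: [585.5, -192.2, 59.8]
eef_rot: [0.675, 0.738, -0.0, 0.0]
ft_force: [0.3, 0.2, -1.5]
opening: 11.9
finger_force: 60.2
at [ 585.5 -192.2   59.8] 1.66
[1.2, -1.7, 6.8] rz -0.02;
```

```bash
python3 -m crank '[{"grip":0.95,"xyz":[1,-1,3],"rot":[0,0,0]},{"grip":0.95,"xyz":[0,0,2],"rot":[0,0,0]},{"grip":0.95,"xyz":[0,0,1],"rot":[0,0,0]},{"grip":0.95,"xyz":[0,0,0.5],"rot":[0,0,0]},{"grip":0.95,"xyz":[0,0,0.5],"rot":[0,0,0]},{"grip":0.95,"xyz":[0,0,0],"rot":[0,0,0]},{"grip":0.95,"xyz":[0,0,0],"rot":[0,0,0]},{"grip":0.95,"xyz":[0,0,0],"rot":[0,0,0]},{"grip":0.95,"xyz":[0,0,0],"rot":[0,0,0]},{"grip":0.95,"xyz":[0,0,0],"rot":[0,0,0]}]'; python3 plan.py 583.7 -191.2 52 1.66 1
```

```text
clock: 44.65
tool_pos: [584.4, -191.3, 52.8]
eef_rot: [0.675, 0.738, -0.0, 0.0]
ft_force: [0.2, 0.4, -1.1]
opening: 11.6
finger_force: 60.2
at [ 584.4 -191.3   52.8] 1.66
[0.2, -0.7, 0.8] rz -0.02;
```

```bash
python3 -m crank '[{"grip":0.95,"xyz":[0,0,0.5],"rot":[0,0,0]},{"grip":0.95,"xyz":[0,0,0.5],"rot":[0,0,0]},{"grip":0.95,"xyz":[0,0,0],"rot":[0,0,0]},{"grip":0.95,"xyz":[0,0,0],"rot":[0,0,0]},{"grip":0.95,"xyz":[0,0,0],"rot":[0,0,0]},{"grip":0.95,"xyz":[0,0,0],"rot":[0,0,0]},{"grip":0.95,"xyz":[0,0,0],"rot":[0,0,0]},{"grip":0.95,"xyz":[0,0,0],"rot":[0,0,0]},{"grip":0.95,"xyz":[0,0,0],"rot":[0,0,0]},{"grip":0.95,"xyz":[0,0,0],"rot":[0,0,0]}]'
```

```text
clock: 45.9
tool_pos: [584.4, -191.4, 51.9]
eef_rot: [0.675, 0.738, -0.0, 0.0]
ft_force: [-0.1, 1.1, 1.2]
opening: 11.9
finger_force: 60.5
```

Force has turned positive, so the setter is in contact. Open a little and rise.

```bash
python3 -m crank '[{"grip":0.74,"xyz":[0,0,0],"rot":[0,0,0]},{"grip":0.74,"xyz":[0,0,0],"rot":[0,0,0]},{"grip":0.74,"xyz":[0,0,0],"rot":[0,0,0]},{"grip":0.74,"xyz":[0,0,0],"rot":[0,0,0]},{"grip":0.74,"xyz":[0,0,-10],"rot":[0,0,0]},{"grip":0.74,"xyz":[0,0,-25],"rot":[0,0,0]},{"grip":0.74,"xyz":[0,0,-35],"rot":[0,0,0]},{"grip":0.74,"xyz":[30,0,-35],"rot":[0,0,0]},{"grip":0.74,"xyz":[40,-30,0],"rot":[0,0,0]},{"grip":0.74,"xyz":[40,-30,0],"rot":[0,0,0]}]'; python3 -m crank '[{"grip":0,"xyz":[50,0,0],"rot":[0,0,0]},{"grip":0,"xyz":[50,0,0],"rot":[0,0,0]},{"grip":0,"xyz":[50,0,0],"rot":[0,0,0]},{"grip":0,"xyz":[40,0,0],"rot":[0,0,0]},{"grip":0,"xyz":[0,0,0],"rot":[0,0,0]},{"grip":0,"xyz":[0,0,0],"rot":[0,0,0]},{"grip":0,"xyz":[0,0,0],"rot":[0,0,0]},{"grip":0,"xyz":[0,0,0],"rot":[0,0,0]},{"grip":0,"xyz":[0,0,0],"rot":[0,0,0]},{"grip":0,"xyz":[0,0,0],"rot":[0,0,0]}]'
python3 - <<'E'
from h import *
c=cam("top");cv2.imwrite("pics/t4.png",cv2.resize(c["pixels"][140:280,340:520],None,fx=4,fy=4,interpolation=cv2.INTER_NEAREST))
E
```

```text
clock: 47.15
tool_pos: [514.3, -86.2, 158.1]
eef_rot: [0.675, 0.738, 0.001, 0.001]
ft_force: [0.6, -0.6, 0.3]
opening: 22.4
finger_force: 0.0
clock: 48.4
tool_pos: [498.0, 101.9, 156.8]
eef_rot: [0.675, 0.738, -0.0, 0.0]
ft_force: [0.1, 0.3, -0.6]
opening: 85.6
finger_force: 0.0
```

View pics/t4.png

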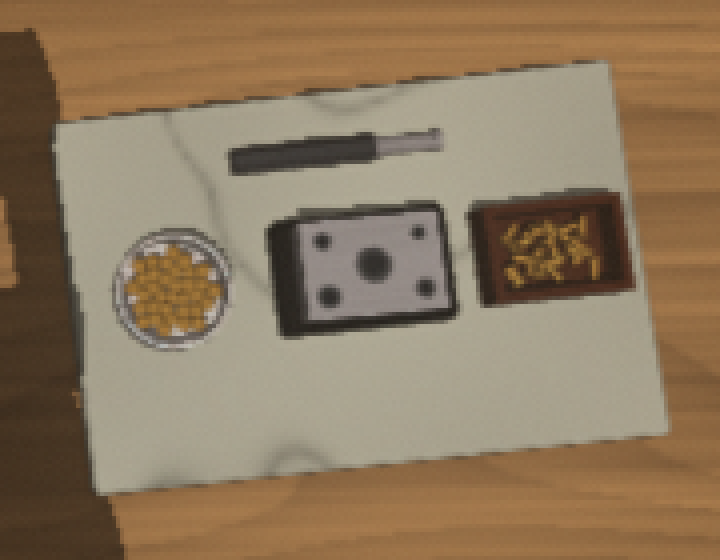

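The setter lies behind the pad from (230,161) to (442,138), and the other pieces are undisturbed. Checking in the slab frame.

```bash
python3 - <<'E'
from h import *
c=cam("top");z=lambda a:np.array(a,float)/4+[340,140]-.4
a=.09;R=np.array([[np.cos(a),-np.sin(a)],[np.sin(a),np.cos(a)]])
for n,k,h in(("setter",[[230,161],[442,138]],38),("tray",[[484,203],[618,191],[634,290],[494,305]],56),("anvil",[[300,217],[440,204],[456,313],[306,324]],72),("tin",[[172,229],[172,350],[113,290],[231,290]],56)):
    P=(plane(c,z(k),h)-[519.7,-205.1])@R;print(n,np.round(P.mean(0),1),np.round(P,0).tolist())
s=env.sense();print(s["clock"])
E
```

```text
setter [66.7  1.9] [[67.0, 58.0], [66.0, -54.0]]
tray [  1.3 -97.5] [[28.0, -64.0], [26.0, -132.0], [-25.0, -132.0], [-24.0, -61.0]]
anvil [ 1.7 -0.8] [[30.0, 33.0], [28.0, -37.0], [-27.0, -37.0], [-24.0, 37.0]]
tin [ 1.4 99.2] [[32.0, 95.0], [-29.0, 103.0], [5.0, 129.0], [-2.0, 69.0]]
48.5
```

All pieces are well within tolerance, so I hand the job in.

```bash
python3 -c "
from workcell import job
print(job.close_job())"
```

```text
the job is handed in; nothing more can be done
None
```

The riveting kit is set out on the slab and the job is handed in: by camera, pad, anvil, tin, tray and setter are each within about 2 mm of target and released, at 48.5 s on the clock; no verdict came back.

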